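# Hang the chip pail and set the suction valve

## Task

Get the workshop's chip collector ready: hang the blue chip pail by its bail on the hook of the dark stand and let go of it. Then take the black crank handle of the red valve wheel, turn it clockwise until the valve is fully closed at its stop, back it off exactly two full turns, and finish there still gripping the handle. Leave the other things on the bench where they are, and the pail hanging.

Things in the scene. Friction and masses are not known exactly. Their poses are not given: they have to be found in the camera images.
- chip_pail: Blue round steel pail, open on top, 0.18 to 0.35 kg, 60 mm tall, 76 mm across at the foot, 90 mm at the rim. Origin: centre of its underside, z up. A stiff bail (does not swing) of 8 mm round bar arches over it in its y-z plane: uprights at y = -48 and +48 mm, level top bar along y (straight from -40 to +40 mm), centre line 120 mm above the underside; 56 mm free height between rim and bar.
- bail_mid (a point): Middle of the bail's level top bar, on its centre line. Its y axis runs along the bar; z up.
- hook_stand: Dark steel stand fixed to the bench: foot 100 mm across, post 16 mm across and 170 mm tall. Origin: centre of the foot's underside. One hook arm of 8 mm round bar leaves the post level along the stand's own -x, centre line 150 mm high, straight to 88 mm from the post's axis, then turns up; tip 104 mm out, top 176 mm high. A hung bail bar lies across the arm, its centre line 158 mm high.
- hook_seat (a point): Point on the upper side of the level hook arm, 68 mm out from the post's axis, 154 mm high, where the bail bar should rest. -x of its frame points out along the arm towards the open tip.
- valve_body: Grey suction valve with silver pipe stubs fixed to the bench: foot 100 mm across, stubs along its own y axis to 70 mm either side, up to 74 mm high. Origin: centre of the underside. It carries a red handwheel, 122 mm across, top of the rim 116 mm high, that turns about the vertical axis through this origin.
- valve_axis (a point): Point on the wheel's turning axis, 147 mm above the bench, level with the crank handle's grip point.
- valve_wheel (a joint): Turn of the red handwheel in rad, growing counter-clockwise seen from above (opening). 0: fully closed at a hard stop; clockwise closes; one turn is 6.283. At 0 the handle stands on the valve body's own +x side. Starts 0.3 to 0.75 turns open, opens past three turns, does not rise as it turns, stays where it is left (about 2 N at the handle turns it).
- crank_handle: Upright black handle on the red wheel's rim, round, 22 mm across, 50 mm tall; it stands 55 mm from the wheel's axis and spins freely on its own pin, so a gripper holding it can go round without turning the wrist. Origin: centre of its underside, 119 mm above the bench (its yaw means nothing).
- crank_grip (a point): Grip point on the crank handle's own axis, 28 mm above its underside, 147 mm above the bench; 31 mm above the wheel's rim.
- carved_panel: Bystander: flat carved wooden panel with a raised frame, 150 x 200 x 26 mm. Origin: under its centre.
- router: Bystander: upright palm router, clear square foot, silver body, green cap, 90 x 90 x 185 mm, heavy. Origin: under its centre.
- rotary_tool: Bystander: orange rotary tool lying on its side, body 160 x 45 x 45 mm, chuck at its +x end. Origin: under its centre.
- bench_brush: Bystander: hand brush lying flat along its x axis, 200 mm long. Origin: under its centre.
- mallet: Bystander: hammer with a wooden shaft lying flat along its x axis, 260 mm long. Origin: under its centre.
- bit_box: Bystander: open wooden box with six compartments, 100 x 130 x 45 mm. Origin: under its centre.
- glue_bottle: Bystander: white bottle with a red cap, 56 mm across, 110 mm tall. Origin: under its centre.

How it is judged:
On the way, in this order (a step that is already met when the one before it is completed fails the run):
1. the pail hangs by its bail on the hook, let go (x of bail_mid in the frame of hook_stand between -0.098 and -0.025 m and y of bail_mid in the frame of hook_stand between -0.045 and 0.045 m and height (world z) of bail_mid between 0.145 and 0.175 m and angle between chip_pail's own z axis and vertical below 0.35 rad and contact force between chip_pail and hook_stand above 0.8 N and contact force between each of the arm, the fingers and chip_pail below 0.1 N), for 0.2 s.
2. the valve is fully closed against its stop (value of joint valve_wheel below 0.06 rad), for 0.1 s.
At the end, for the whole second after the job is handed in: The pail hangs untouched by its bail on the hook (bail 25 to 98 mm out from the post, upright within 20 degrees). The wheel stands still two turns open from its stop, within 0.3 rad, and the fingers still hold the crank handle with over 5 N, TCP within 20 mm of its axis seen from above (all of step 1 and value of joint valve_wheel between 12.266 and 12.866 rad and velocity of joint valve_wheel between -0.08 and 0.08 rad/s and contact force between the fingers and crank_handle above 5 N and horizontal distance between the grasp point and crank_grip below 0.02 m); the arm keeps its last pose, push and grip.
It fails at once if another thing on the bench is pushed more than 40 mm from its place (distance of any of carved_panel, router, rotary_tool, bench_brush, mallet, bit_box, glue_bottle from where it was at the start of the episode above 0.04 m).
It also fails if it takes over 72 s, if anything falls off the work surface, if the arm or the gripper's body presses on something with over 40 N, if the wrist force passes 120 N, or if a joint passes its speed limit or range.

## Robot

A 6-joint arm with a two-finger parallel gripper is mounted at the origin on the work surface. World frame = base frame: x ahead of the robot, y to its left, z up, the work surface at z = 0. Lengths are in m, angles in rad, forces in N, time in s.
With the tool pointing down it reaches from about 0.225 to 0.875 m from the base axis. Payload 3.4 kg.
Tool frame: the origin (TCP) lies between the finger pads, 19 mm behind the fingertips; this is the grasp point; z points along the fingers, y is the line along which they close (so a half turn about z gives the same grasp; the last joint's range is limited). The gripper opens to 85 mm and grips with 20 to 120 N. Pads are 22 mm wide; open, the fingers measure 114 mm over their backs; the gripper's body (76 mm by 85 mm) begins 54 mm behind the grasp point. The pads swing forward as they close: fully open they stand 13 mm farther back than shut.
Start: joints at [1.056, 0.276, 1.505, -0, 1.361, -0.121], TCP at [0.221, 0.531, 0.25] pointing down, gripper open.
Joint ranges: [-2.89, 2.89], [-0.75, 2.08], [0.22, 2.7], [-1.18, 4.32], [0.11, 2.71], [-2.7, 2.7]. Speed limits (rad/s): [2.57, 2.57, 3.14, 3.14, 3.14, 3.14].

## Interface

Orientations are given as a unit quaternion [w, x, y, z].
In Python, from rig import get_state, eyes, order gives the robot as it stands.
- The arm moves only by the tool drive_tool, never from a script. Its argument "rows" is a list of rows, each a list of 4 numbers: the shift along the tool's x, y, z in units of 25 mm (1.0 is 25 mm), then the turn about the tool's z in units of 6 degrees (1.0 is 6 degrees). A call has exactly 8 rows; each row is the pose to reach, as a shift and turn from the pose commanded when the call began, along the tool's axes at that moment; what a row does not reach only later rows make up. A row lasts 1/12 s, in which the tool goes at most 41.7 mm and 7.16 degrees, less where a joint would pass 70% of its speed; a pose out of reach is approached as far as the arm can. A call with a gripper value outside its range is refused whole. "grip" is the finger opening in mm, from 0 to 85.4, set as the call begins (left out, the last holds). The fingers move at their own pace and stop on an object; "newtons" is the grip in N (left out, the last holds). Time passes only in rows, so rows that repeat a pose let the fingers close, or fill a call up. It gives the time, the measured TCP pose, the force, the opening and the grip force at its end, in the units of the state.
- get_state(): the state, without advancing time (a new reading comes with each control period).
- eyes.get_image(name): name is "scene" or "top" or "wrist"; returns (picture, depth): 420x560x3 uint8, red, green, blue; 420x560 float32, m along the optical axis (not along the pixel's ray), 0 where there is no reading.
- eyes.camera_info(name): a dict with "fx", "fy", "cx", "cy" (pixels), "dist" ([k1, k2, p1, p2, k3] as OpenCV has them; the pictures are not rectified), "R" (3x3) and "t" (3): a world point X has camera coordinates R X + t. Camera axes: x right, y down, z forward; pixel columns grow to the right and rows downward; lengths in m; the calibration is good to about 2 mm. A picture is of the moment at which its call begins: read the wrist's pose just before it. camera_info takes no time and is no camera call; for the wrist camera it gives the pose at the moment of the call.
- order.sign_off(): hands the job in; it is judged then, once.
The state is a dict: "clock": time; "qpos": joint angles; "qd": joint speeds; "effort": joint torques, N m; "position": TCP position; "ee_rot": TCP orientation; "contact_force": force on the tool from outside, world axes, zero at the start; "moment": the same for the moment, N m; "width": finger opening in m; "gripper_force": force on a finger pad.
Only numpy, scipy, OpenCV 4.12 (cv2) and the standard library are available. Lean on these libraries where they do the work, as an engineer would, in place of code of your own. Each camera call takes 0.05 s, during which the arm holds its last target. There are 200 camera calls.

## Working session

There is one attempt and no reset: what is moved stays moved. The work goes in short steps, Python scripts to look and compute and a tool call to move; the robot and the scene stay as the last step left them, time stands still between calls to the robot, and variables do not carry over. Pictures are saved under pics/ and viewed, at most 11 in all, crops included, and the job is handed in when it is done.

Besides the shell and the picture viewer there is one more tool, called in YAML: its name, and indented under it one key for each argument. drive_tool: Moves the arm, as the interface text tells. Its arguments: {"type":"object","properties":{"rows":{"type":"array","items":{"type":"array","items":{"type":"number"}}},"grip":{"type":"number"},"newtons":{"type":"number"}},"required":["rows"]}

```bash
mkdir -p pics; ls
python3 - <<'E'
from rig import get_state, eyes, order
import cv2, numpy as np
s=get_state(); print(s)
for n in ("scene","top"):
    im,d=eyes.get_image(n); cv2.imwrite(f"pics/{n}0.png",im[:,:,::-1]); np.save(f"pics/{n}0.npy",d)
    c=eyes.camera_info(n); print(n,c)
E
```

```text
pics
{'clock': 0.0, 'qpos': array([ 1.05602582e+00,  2.76590260e-01,  1.50615603e+00, -4.06559743e-06,
        1.36069090e+00, -1.21004163e-01]), 'qd': array([ 1.52493740e-05, -1.13441547e-04,  1.14492356e-04, -4.31019741e-05,
       -6.79608771e-04, -2.16763700e-03]), 'effort': array([-7.21720826e-04, -4.16777551e+01, -2.45801890e+01, -5.36811785e-04,
        1.11363214e-02, -2.92764319e-06]), 'position': array([0.22036859, 0.53055065, 0.24913325]), 'ee_rot': array([-2.86377822e-04,  1.95613170e-01,  9.80680701e-01, -8.76686074e-04]), 'contact_force': array([0.64343471, 0.82235665, 0.05633596]), 'moment': array([-0.03795051,  0.02818163,  0.01492004]), 'gripper_force': 0.0, 'width': 0.08533713392766844}
scene {'fx': 485.4983945627954, 'fy': 485.4983945627954, 'cx': 277.82356720272026, 'cy': 205.04988169509377, 'dist': array([-0.09269862,  0.        ,  0.        ,  0.        ,  0.        ]), 'R': array([[-0.80957039,  0.58677823,  0.0169436 ],
       [ 0.33374607,  0.48382636, -0.80902757],
       [-0.48291753, -0.64930991, -0.58752643]]), 't': array([ 0.4310672 , -0.10182999,  2.04507723])}
top {'fx': 379.4460469887293, 'fy': 379.4460469887293, 'cx': 278.9499400334179, 'cy': 211.2358882243038, 'dist': array([0.00048193, 0.        , 0.        , 0.        , 0.        ]), 'R': array([[-0.02157634, -0.99969339,  0.0121483 ],
       [-0.98675276,  0.01933966, -0.16107439],
       [ 0.16079006, -0.01546277, -0.9868675 ]]), 't': array([0.02493376, 0.57759985, 1.09231748])}
```

View pics/scene0.png

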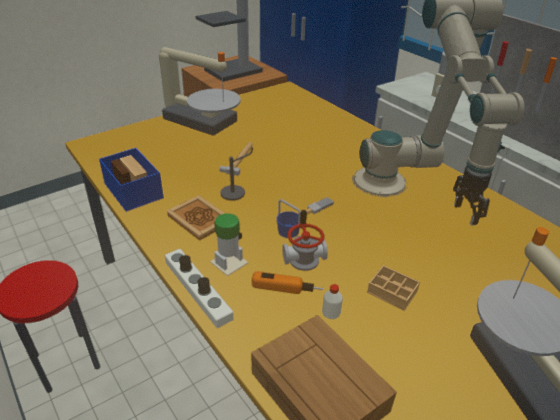

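View pics/top0.png

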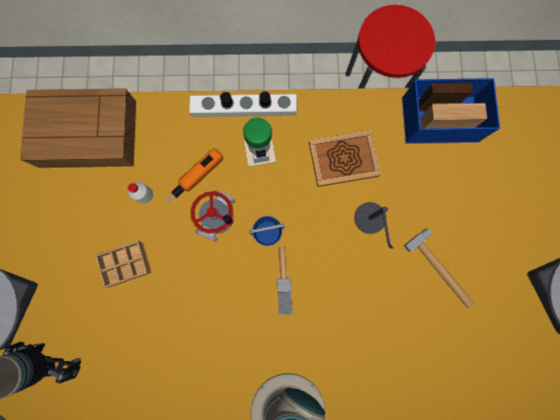

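The scene view shows the pail (290,222), valve (305,240) and stand (232,175). In the top view the pail is at (267,230), the wheel at (212,212) with its handle near (228,219), and the stand at (370,217) with its hook tip near (390,245). I'll enlarge both areas.

```bash
cat > h.py <<'E'
import numpy as np, cv2
from rig import get_state, eyes, order
from scipy.spatial.transform import Rotation as Rn
def ray(n,uv,c=None):
    c=c or eyes.camera_info(n); K=np.array([[c['fx'],0,c['cx']],[0,c['fy'],c['cy']],[0,0,1.]])
    p=cv2.undistortPoints(np.array(uv,float).reshape(-1,1,2),K,c['dist']).reshape(-1,2)
    d=np.c_[p,np.ones(len(p))]@c['R']; o=-c['R'].T@c['t']
    return o,d
def atz(n,uv,z,c=None):
    o,d=ray(n,uv,c); return o+d*((np.asarray(z)-o[2])/d[:,2])[:,None]
def proj(n,X,c=None):
    c=c or eyes.camera_info(n); K=np.array([[c['fx'],0,c['cx']],[0,c['fy'],c['cy']],[0,0,1.]])
    return cv2.projectPoints(np.array(X,float).reshape(-1,1,3),cv2.Rodrigues(c['R'])[0],c['t'],K,c['dist'])[0].reshape(-1,2)
def cloud(n,d,c=None):
    v,u=np.nonzero(d>0); o,r=ray(n,np.c_[u,v],c); return u,v,o+r*d[v,u][:,None]
E
python3 - <<'E'
import cv2,numpy as np
t=cv2.imread('pics/top0.png')
a=cv2.resize(t[170:260,180:300],None,fx=5,fy=5,interpolation=cv2.INTER_CUBIC)
b=cv2.resize(t[190:260,345:405],None,fx=6.428,fy=6.428,interpolation=cv2.INTER_CUBIC)[:450]
b=cv2.resize(b,(200*386//386,int(450*200/386)))
cv2.imwrite('pics/c1.png',a)
cv2.imwrite('pics/c2.png',cv2.resize(t[190:260,345:415],None,fx=8,fy=8,interpolation=cv2.INTER_CUBIC))
E
```

```text
(no output)
```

View pics/c1.png

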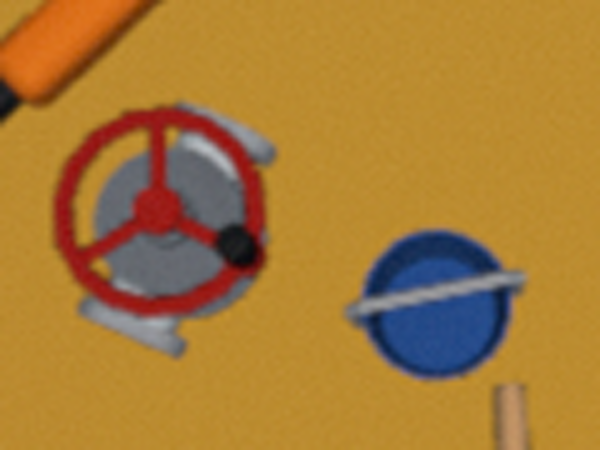

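View pics/c2.png

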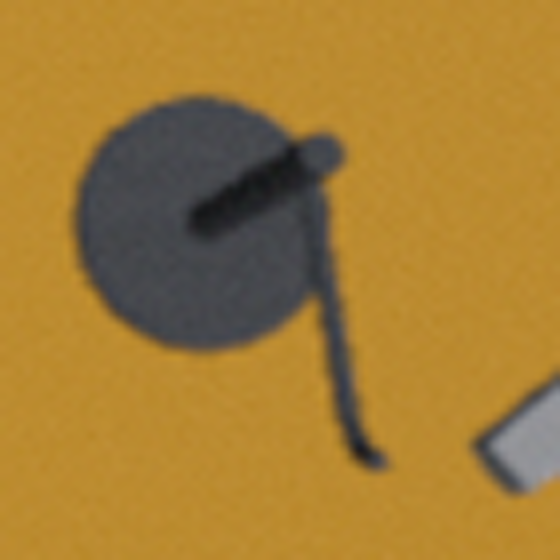

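Run:
```python
from h import *
f1=lambda u,v:(180+(u+.5)/5-.5,170+(v+.5)/5-.5)
f2=lambda u,v:(345+(u+.5)/8-.5,190+(v+.5)/8-.5)
P=[('bailL',f1(357,312),.118),('bailR',f1(517,281),.118),('bailmid',f1(437,296.5),.124),('rim',f1(436,305),.06),('handle',f1(237,243),.169),('wheel',f1(160,212),.112),
('stubU',f1(226,130),.045),('stubL',f1(132,331),.045),('foot',f2(202,224),.004),('post',f2(322,153),.17),('arm0',f2(315,200),.154),('arm1',f2(345,405),.154),('tip',f2(378,462),.176)]
c=eyes.camera_info('top')
for n,p,z in P: print(n,np.round(p,1),atz('top',[p],z,c)[0].round(4))
# depth
d=np.load('pics/top0.npy'); u,v,X=cloud('top',d,c)
def near(n,lo,hi,z0,z1):
    m=(u>=lo[0])&(u<=hi[0])&(v>=lo[1])&(v<=hi[1])&(X[:,2]>z0)&(X[:,2]<z1); Y=X[m]; print(n,m.sum(),Y.mean(0).round(4),Y.min(0).round(3),Y.max(0).round(3)); return Y
near('bail',(245,220),(290,240),.1,.14)
near('handle',(220,210),(235,228),.15,.19)
near('wheelrim',(190,190),(236,236),.1,.125)
near('post',(375,203),(392,216),.16,.19)
A=near('arm',(375,200),(400,255),.135,.19)
d=np.load('pics/scene0.npy')
```

```text
bailL [251. 232.] [0.5093 0.0932 0.118 ]
bailR [283.  225.8] [0.5249 0.0037 0.118 ]
bailmid [267.  228.9] [0.5164 0.0485 0.124 ]
rim [266.8 230.6] [0.5188 0.0502 0.06  ]
handle [227.  218.2] [0.542  0.1537 0.169 ]
wheel [211.6 212. ] [0.5689 0.204  0.112 ]
stubU [224.8 195.6] [0.6293 0.1756 0.045 ]
stubL [206.  235.8] [0.5087 0.2311 0.045 ]
foot [369.8 217.6] [ 0.5594 -0.2703  0.004 ]
post [384.8 208.7] [ 0.5593 -0.2693  0.17  ]
arm0 [383.9 214.6] [ 0.5457 -0.2707  0.154 ]
arm1 [387.7 240.2] [ 0.4758 -0.2762  0.154 ]
tip [391.8 247.3] [ 0.4552 -0.2791  0.176 ]
bail 109 [0.5187 0.0503 0.1212] [0.507 0.001 0.101] [0.531 0.102 0.127]
handle 57 [0.5417 0.1566 0.1654] [0.533 0.147 0.153] [0.552 0.168 0.172]
wheelrim 697 [0.5692 0.2077 0.1146] [0.509 0.146 0.105] [0.63  0.265 0.124]
post 32 [ 0.5579 -0.2675  0.1684] [ 0.551 -0.275  0.161] [ 0.565 -0.26   0.172]
arm 163 [ 0.5172 -0.271   0.1567] [ 0.453 -0.281  0.136] [ 0.565 -0.26   0.177]
```

```bash
cat >> h.py <<'E'
def to(p,yaw):
    s=get_state(); q=s['ee_rot']; R=Rn.from_quat(np.r_[q[1:],q[0]]).as_matrix()
    d=R.T@(np.array(p)-s['position'])/.025
    cur=np.degrees(np.arctan2(R[1,1],R[0,1])); t=-((yaw-cur+90)%180-90)/6
    print('t',s['clock'].round(2),'pos',s['position'].round(4),'yaw',round(cur,1),'F',s['contact_force'].round(1),'w',round(s['width'],4),'g',round(s['gripper_force'],1),'q6',round(s['qpos'][5],2))
    print('shift',d.round(3),'turn',round(t,2),'tilt',R[:,2].round(3))
E
python3 -c "
from h import *
to([.5226,.0234,.20],9.9)"
```

```text
Traceback (most recent call last):
  File "h.py", line 20, in to
    print('t',s['clock'].round(2),'pos',s['position'].round(4),'yaw',round(cur,1),'F',s['contact_force'].round(1),'w',round(s['width'],4),'g',round(s['gripper_force'],1),'q6',round(s['qpos'][5],2))
              ^^^^^^^^^^^^^^^^
AttributeError: 'float' object has no attribute 'round'
```

```bash
sed -i "s/s\['clock'\].round(2)/round(s['clock'],2)/" h.py; python3 -c "
from h import *
to([.5226,.0234,.20],9.9)"
```

```text
t 0.1 pos [0.2204 0.5306 0.2492] yaw 67.4 F [ 0.  -0.7  0.7] w 0.0852 g 0.0 q6 -0.12
shift [-18.947 -14.095   1.989] turn 9.59 tilt [-0.001 -0.001 -1.   ]
```

drive_tool:
  rows:
    - [-1.2,-0.9,0,0.8]
    - [-2.4,-1.8,0,1.6]
    - [-3.6,-2.7,0,2.4]
    - [-4.8,-3.6,0,3.2]
    - [-6,-4.5,0,4]
    - [-7.2,-5.4,0,4.8]
    - [-8.4,-6.3,0,5.6]
    - [-9.5,-7.1,0,6.4]
  grip: 85

```text
clock: 0.77
position: [0.3722, 0.2739, 0.2498]
ee_rot: [0.0, 0.509, 0.861, -0.0]
contact_force: [0.4, 0.3, 0.2]
width: 0.0847
gripper_force: 0.0
```

```bash
python3 -c "
from h import *
to([.5226,.0234,.20],9.9)"
```

```text
t 0.77 pos [0.3722 0.2739 0.2498] yaw 28.8 F [0.4 0.3 0.2] w 0.0847 g 0.0 q6 -0.02
shift [-11.677   0.449   1.994] turn 3.15 tilt [-0.    -0.001 -1.   ]
```

drive_tool:
  rows:
    - [-1.5,0,0,0.4]
    - [-3,0.1,0,0.8]
    - [-4.5,0.2,0,1.2]
    - [-6,0.2,0,1.6]
    - [-7.5,0.3,0,2.1]
    - [-9,0.3,0,2.5]
    - [-10.4,0.4,0,2.9]
    - [-11.6,0.45,0,3.15]

```text
clock: 1.43
position: [0.5233, 0.0255, 0.2496]
ee_rot: [-0.0, 0.643, 0.766, -0.0]
contact_force: [0.3, 0.4, 0.4]
width: 0.0847
gripper_force: 0.0
```

Run:
```python
from h import *
to([.5226,.0234,.120],9.9)
c=eyes.camera_info('wrist');im,d=eyes.get_image('wrist'); cv2.imwrite("pics/w1.png",im[:,:,::-1])
u,v,X=cloud('wrist',d,c)
m=(X[:,2]>.105)&(X[:,2]<.135)&(abs(X[:,0]-.518)<.05)&(abs(X[:,1]-.05)<.07); Y=X[m]
print(m.sum(),Y.mean(0),Y.min(0),Y.max(0), np.polyfit(Y[:,1],Y[:,0],1))
np.save('pics/w1.npy',d)
```

```text
t 1.43 pos [0.5233 0.0255 0.2496] yaw 10.0 F [0.3 0.4 0.4] w 0.0847 g 0.0 q6 -0.26
shift [-0.078 -0.042  5.184] turn 0.01 tilt [-0. -0. -1.]
1084 [0.51821687 0.05374508 0.12184627] [5.06391111e-01 8.22203506e-05 1.11590566e-01] [0.53103262 0.10072865 0.12550057] [-0.18520982  0.52817099]
```

View pics/w1.png

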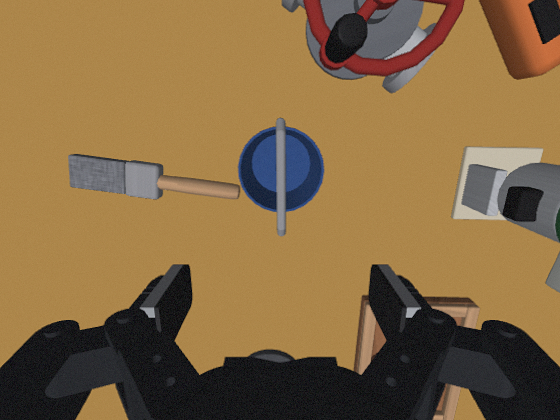

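Wrist view: the bail is vertical in the image at column 280 (rows 120–235), midway between the pads. It measures as centred at (0.519, 0.050) with a 10° slant, which matches the top camera.

drive_tool:
  rows:
    - [-0.05,0,0.7,0]
    - [-0.06,0,1.4,0]
    - [-0.06,0,2.1,0]
    - [-0.06,0,2.8,0]
    - [-0.06,0,3.5,0]
    - [-0.06,0,4.2,0]
    - [-0.06,0,4.8,0]
    - [-0.06,0,5.2,0]

```text
clock: 2.15
position: [0.5214, 0.0267, 0.1181]
ee_rot: [-0.001, 0.642, 0.767, -0.001]
contact_force: [-0.4, 0.5, 0.3]
width: 0.085
gripper_force: 0.0
```

drive_tool:
  rows:
    - [0,0,0,0]
    - [0,0,0,0]
    - [0,0,0,0]
    - [0,0,0,0]
    - [0,0,0,0]
    - [0,0,0,0]
    - [0,0,0,0]
    - [0,0,0,0]
  grip: 0
  newtons: 100

```text
clock: 2.82
position: [0.5236, 0.0263, 0.1207]
ee_rot: [0.001, 0.642, 0.767, 0.001]
contact_force: [0.4, -0.5, 2.5]
width: 0.0047
gripper_force: 97.9
```

drive_tool:
  rows:
    - [0,0,0,0]
    - [0,0,0,0]
    - [0,0,-0.3,0]
    - [0,0,-0.6,0]
    - [0,0,-1.0,0]
    - [0,0,-1.6,0]
    - [0,0,-2.2,0]
    - [0,0,-2.8,0]

```text
clock: 3.48
position: [0.5222, 0.0265, 0.1909]
ee_rot: [-0.0, 0.642, 0.767, -0.0]
contact_force: [0.4, 0.3, -2.8]
width: 0.0044
gripper_force: 98.0
```

Run:
```python
from h import *
to([.379,-.312,.190],5.2)
d0=np.array([-.9958,-.091]); n=np.array([.091,-.9958])
for out in (.180,.068): 
    b=np.array([.559,-.269])+d0*out; print(b, b+n*.027)
```

```text
t 3.48 pos [0.5222 0.0265 0.1909] yaw 10.1 F [ 0.4  0.3 -2.8] w 0.0044 g 98.0 q6 -0.26
shift [-12.319  -8.021   0.042] turn 0.82 tilt [-0.001  0.    -1.   ]
[ 0.379756 -0.28538 ] [ 0.382213  -0.3122666]
[ 0.4912856 -0.275188 ] [ 0.4937426 -0.3020746]
```

drive_tool:
  rows:
    - [-0.4,-0.3,0,0]
    - [-1.1,-0.7,0,0]
    - [-2,-1.3,0,0.1]
    - [-3,-2,0,0.2]
    - [-4,-2.6,0,0.3]
    - [-5,-3.3,0,0.4]
    - [-6,-3.9,0,0.5]
    - [-7,-4.6,0,0.5]

```text
clock: 4.15
position: [0.4386, -0.1675, 0.1895]
ee_rot: [-0.0, 0.662, 0.75, -0.0]
contact_force: [0.8, -0.5, -2.5]
width: 0.0046
gripper_force: 98.0
```

drive_tool:
  rows:
    - [-1,-0.6,0,0.1]
    - [-2,-1.2,0,0.2]
    - [-3,-1.9,0,0.3]
    - [-3.9,-2.5,0,0.3]
    - [-4.6,-3,0,0.3]
    - [-5,-3.2,0,0.3]
    - [-5.1,-3.4,0,0.3]
    - [-5.1,-3.4,0,0.3]

```text
clock: 4.82
position: [0.3706, -0.3031, 0.1895]
ee_rot: [-0.001, 0.674, 0.739, 0.0]
contact_force: [0.5, 0.6, -2.6]
width: 0.0047
gripper_force: 98.0
```

Run:
```python
from h import *
to([.3822,-.310,.190],5.2)
c=eyes.camera_info('top');im,d=eyes.get_image('top'); cv2.imwrite("pics/t2.png",cv2.resize(im[180:290,330:470,::-1],None,fx=5,fy=5,interpolation=cv2.INTER_CUBIC))
im,d=eyes.get_image('scene'); p=proj('scene',[[.45,-.29,.12]])[0].astype(int);print(p)
cv2.imwrite("pics/s2.png",cv2.resize(im[p[1]-60:p[1]+60,p[0]-75:p[0]+75,::-1],None,fx=5,fy=5,interpolation=cv2.INTER_CUBIC))
c=eyes.camera_info('wrist');im,d=eyes.get_image('wrist'); cv2.imwrite("pics/w2.png",im[:,:,::-1])
```

```text
t 4.82 pos [ 0.3706 -0.3031  0.1895] yaw 5.2 F [ 0.5  0.6 -2.6] w 0.0047 g 98.0 q6 -0.92
shift [-0.315  0.436 -0.02 ] turn 0.01 tilt [-0.001  0.001 -1.   ]
[252 157]
```

View pics/s2.png

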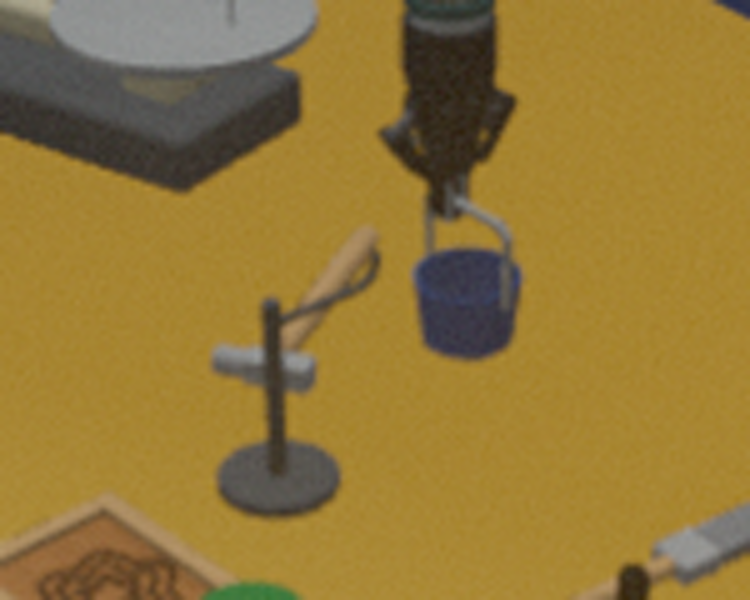

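View pics/w2.png

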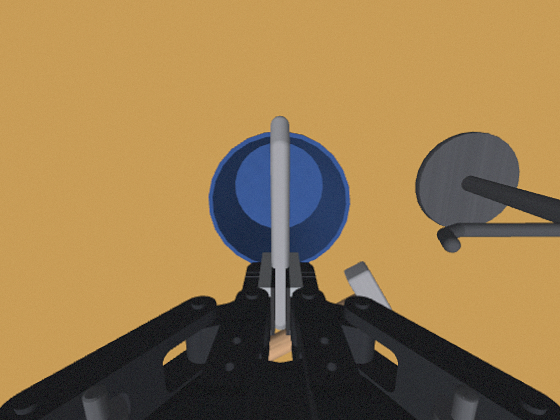

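Scene crop: the pail hangs upright from the gripper at (470,300), with the hook to its left at (370,255). Wrist view: the bail is at column 280 and the hook tip at about (450,240). I'll get the alignment from depth.

Run:
```python
from h import *
c=eyes.camera_info('wrist');im,d=eyes.get_image('wrist');u,v,X=cloud('wrist',d,c)
m=(X[:,2]>.165)&(X[:,2]<.21)&(u>260)&(u<300)&(v<262);Y=X[m];print('bail',m.sum(),Y.min(0).round(4),Y.max(0).round(4))
for a,b in((.0,.03),(.03,.06),(.06,.085)):
    q=Y[(Y[:,1]>Y[:,1].max()-b)&(Y[:,1]<Y[:,1].max()-a)]
    print(q.mean(0).round(4), np.percentile(q[:,2],90).round(4))
m=(X[:,2]>.135)&(X[:,2]<.19)&(u>400)&(v>215)&(v<260);A=X[m];print('arm',m.sum(),A.min(0).round(4),A.max(0).round(4))
for a in(.45,.465,.48,.5):
    q=A[(abs(A[:,0]-a)<.006)]
    if len(q): print(len(q),q.mean(0).round(4),q[:,2].max().round(4))
m=(X[:,2]>.05)&(X[:,2]<.15)&(u>200)&(u<355)&(v<262)&(v>125);Y=X[m];print('rim z',np.percentile(Y[:,2],[50,95,99]).round(4),Y.min(0).round(3),Y.max(0).round(3))
```

```text
bail 2883 [ 0.3607 -0.2921  0.1736] [ 0.3792 -0.2268  0.1952]
[ 0.3657 -0.2419  0.1898] 0.1925
[ 0.3686 -0.2714  0.1916] 0.1928
[ 0.3703 -0.2903  0.1817] 0.1912
arm 1919 [ 0.451  -0.2835  0.1485] [ 0.5271 -0.2691  0.1766]
296 [ 0.4538 -0.2787  0.1702] 0.1766
160 [ 0.4658 -0.2764  0.1559] 0.1656
299 [ 0.48   -0.2766  0.1524] 0.1547
300 [ 0.5    -0.2746  0.1524] 0.1551
rim z [0.0943 0.1285 0.1293] [ 0.324 -0.32   0.07 ] [ 0.414 -0.234  0.131]
```

drive_tool:
  rows:
    - [-0.15,0.2,-0.05,0]
    - [-0.3,0.6,-0.05,0]
    - [-0.3,1.1,-0.05,0]
    - [-0.3,1.7,-0.05,0]
    - [-0.3,2.3,-0.05,0]
    - [-0.3,2.9,-0.05,0]
    - [-0.3,3.4,-0.05,0]
    - [-0.3,3.9,-0.05,0]

```text
clock: 5.68
position: [0.4714, -0.3011, 0.1909]
ee_rot: [-0.0, 0.673, 0.74, 0.0]
contact_force: [-0.7, -0.3, -3.2]
width: 0.0047
gripper_force: 98.0
```

drive_tool:
  rows:
    - [0,0.4,0,0]
    - [0,0.7,0,0]
    - [0,0.9,0,0]
    - [0,0.95,0,0]
    - [0,0.95,0,0]
    - [0,0.95,0.2,0]
    - [0,0.95,0.4,0]
    - [0,0.95,0.6,0]

```text
clock: 6.35
position: [0.4925, -0.2993, 0.1757]
ee_rot: [-0.0, 0.674, 0.739, -0.0]
contact_force: [-0.6, -0.3, -2.8]
width: 0.0043
gripper_force: 98.0
```

Run:
```python
from h import *
to([.4937,-.3,.158],5.2)
c=eyes.camera_info('wrist');im,d=eyes.get_image('wrist');u,v,X=cloud('wrist',d,c)
cv2.imwrite("pics/w3.png",im[:,:,::-1])
m=(X[:,2]>.145)&(X[:,2]<.21)&(u>265)&(u<295)&(v<262);Y=X[m];print('bail',m.sum(),Y.min(0).round(4),Y.max(0).round(4),np.median(Y,0))
```

```text
t 6.35 pos [ 0.4925 -0.2993  0.1757] yaw 5.3 F [-0.6 -0.3 -2.8] w 0.0043 g 98.0 q6 -0.76
shift [-0.031  0.045  0.707] turn 0.02 tilt [-0.001  0.    -1.   ]
bail 2993 [ 0.4815 -0.2892  0.1482] [ 0.4982 -0.2242  0.18  ] [ 0.48784098 -0.25482888  0.17703465]
```

View pics/w3.png

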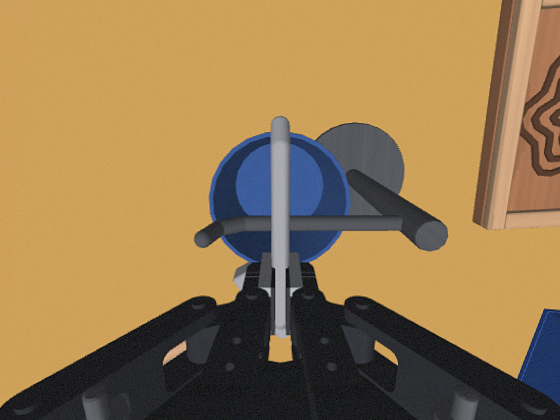

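The hook arm now passes under the bar through the bail (row 223, columns 200–430), clear of the fingers. I'll lower the pail onto it.

drive_tool:
  rows:
    - [0,0,0.2,0]
    - [0,0,0.4,0]
    - [0,0,0.55,0]
    - [0,0,0.65,0]
    - [0,0,0.7,0]
    - [0,0,0.7,0]
    - [0,0,0.7,0]
    - [0,0,0.7,0]

```text
clock: 7.07
position: [0.4935, -0.2995, 0.1589]
ee_rot: [0.0, 0.673, 0.739, 0.0]
contact_force: [-0.3, 0.8, -2.6]
width: 0.0048
gripper_force: 98.1
```

drive_tool:
  rows:
    - [0,0,0.04,0]
    - [0,0,0.08,0]
    - [0,0,0.1,0]
    - [0,0,0.1,0]
    - [0,0,0.1,0]
    - [0,0,0.1,0]
    - [0,0,0.1,0]
    - [0,0,0.1,0]

```text
clock: 7.73
position: [0.4935, -0.2996, 0.1577]
ee_rot: [0.001, 0.673, 0.739, 0.0]
contact_force: [-2.1, 0.8, 6.1]
width: 0.0043
gripper_force: 99.1
```

drive_tool:
  rows:
    - [0,0,-0.03,0]
    - [0,0,-0.04,0]
    - [0,0,-0.04,0]
    - [0,0,-0.04,0]
    - [0,0,-0.04,0]
    - [0,0,-0.04,0]
    - [0,0,-0.04,0]
    - [0,0,-0.04,0]
  grip: 45

```text
clock: 8.4
position: [0.4932, -0.2994, 0.1571]
ee_rot: [-0.0, 0.673, 0.739, 0.0]
contact_force: [-0.2, -0.6, 0.7]
width: 0.045
gripper_force: 0.0
```

drive_tool:
  rows:
    - [0,0,-0.2,0]
    - [0,0,-0.6,0]
    - [0,0,-1,0]
    - [0,0,-1.5,0]
    - [0,0,-2,0]
    - [0,0,-2.6,0]
    - [0,0,-3.2,0]
    - [0,0,-3.8,0]

```text
clock: 9.07
position: [0.4934, -0.2995, 0.2544]
ee_rot: [0.001, 0.673, 0.739, 0.0]
contact_force: [0.2, 0.6, -0.7]
width: 0.0452
gripper_force: 0.0
```

Run:
```python
from h import *
to([.542,.155,.25],5.2)
c=eyes.camera_info('wrist');im,d=eyes.get_image('wrist');u,v,X=cloud('wrist',d,c)
m=(X[:,2]>.145)&(X[:,2]<.17)&(abs(X[:,0]-.49)<.015)&(abs(X[:,1]+.275)<.07);Y=X[m];print('bail',m.sum(),Y.min(0).round(4),Y.max(0).round(4),np.median(Y,0))
cv2.imwrite("pics/w4.png",im[:,:,::-1])
```

```text
t 9.07 pos [ 0.4934 -0.2995  0.2544] yaw 5.3 F [ 0.2  0.6 -0.7] w 0.0452 g 0.0 q6 -0.76
shift [17.92   3.626  0.16 ] turn 0.02 tilt [ 0.001 -0.001 -1.   ]
bail 1664 [ 0.4752 -0.3262  0.1481] [ 0.5048 -0.2242  0.163 ] [ 0.48996122 -0.2739063   0.1598151 ]
```

View pics/w4.png

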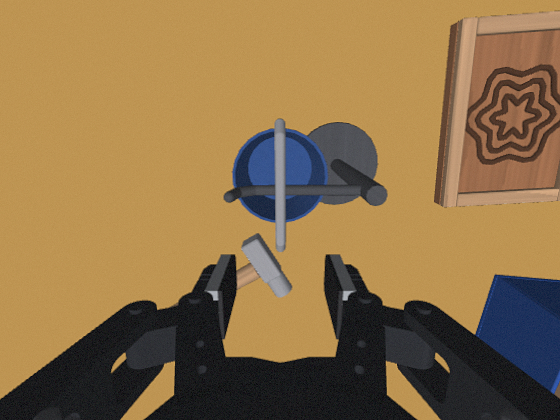

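The pail hangs on the hook by the middle of its bail (bail centre at about (0.490, -0.275), top 0.162) with the gripper clear. Next is the valve.

drive_tool:
  rows:
    - [0.7,0.2,0,0]
    - [1.9,0.5,0,0]
    - [3.2,0.8,0,0]
    - [4.5,1.1,0,0]
    - [5.8,1.4,0,0]
    - [7.1,1.7,0,0]
    - [8.4,2,0,0]
    - [9.7,2.4,0,0]
  grip: 60

```text
clock: 9.78
position: [0.5302, -0.0508, 0.2531]
ee_rot: [0.0, 0.674, 0.739, 0.0]
contact_force: [0.8, -0.8, -0.0]
width: 0.0603
gripper_force: 0.0
```

drive_tool:
  rows:
    - [1.3,0.3,0,0]
    - [2.6,0.6,0,0]
    - [3.8,0.9,0,0]
    - [4.7,1.2,0,0]
    - [5.3,1.35,0,0]
    - [5.6,1.4,0,0]
    - [5.6,1.4,0,0]
    - [5.6,1.4,0,0]

```text
clock: 10.45
position: [0.5521, 0.0899, 0.2525]
ee_rot: [0.0, 0.673, 0.739, -0.0]
contact_force: [0.1, -0.1, 0.2]
width: 0.0599
gripper_force: 0.0
```

Run:
```python
from h import *
from scipy.optimize import least_squares
to([.542,.155,.25],5.2)
c=eyes.camera_info('wrist');im,d=eyes.get_image('wrist');u,v,X=cloud('wrist',d,c)
near=np.hypot(X[:,0]-.569,X[:,1]-.205)
m=(near<.08)&(X[:,2]>.163)&(X[:,2]<.18);Y=X[m];print('handle top',m.sum(),Y.mean(0).round(4),Y.min(0).round(4),Y.max(0).round(4))
m=(near<.08)&(near>.045)&(X[:,2]>.108)&(X[:,2]<.119);Y=X[m]
f=lambda p:np.hypot(Y[:,0]-p[0],Y[:,1]-p[1])-p[2]
r=least_squares(f,[.569,.205,.055],loss='soft_l1',f_scale=.003);print('rim',len(Y),r.x.round(4),Y.min(0).round(3),Y.max(0).round(3))
cv2.imwrite("pics/w5.png",im[:,:,::-1])
# colour: red rim outer contour in top cam
c=eyes.camera_info('top');t=cv2.cvtColor(cv2.imread('pics/top0.png'),cv2.COLOR_BGR2HSV)
mk=(((t[...,0]<8)|(t[...,0]>172))&(t[...,1]>120)).astype(np.uint8);mk[:, :185]=0;mk[:,240:]=0;mk[:185]=0;mk[240:]=0
vv,uu=np.nonzero(mk);h=cv2.convexHull(np.c_[uu,vv].astype(np.float32));e=cv2.fitEllipse(h);print(e,atz('top',[e[0]],.112,c))
```

```text
t 10.45 pos [0.5521 0.0899 0.2525] yaw 5.4 F [ 0.1 -0.1  0.2] w 0.0599 g 0.0 q6 -0.06
shift [ 2.629 -0.159  0.097] turn 0.03 tilt [ 0.    -0.001 -1.   ]
handle top 729 [0.5433 0.1567 0.1677] [0.5328 0.1464 0.163 ] [0.5538 0.1663 0.1706]
rim 5645 [0.5693 0.2033 0.0533] [0.509 0.144 0.108] [0.63  0.255 0.119]
((211.89508056640625, 212.27024841308594), (41.33576583862305, 42.40011215209961), 101.48344421386719) [[0.568098   0.20318278 0.112     ]]
```

View pics/w5.png

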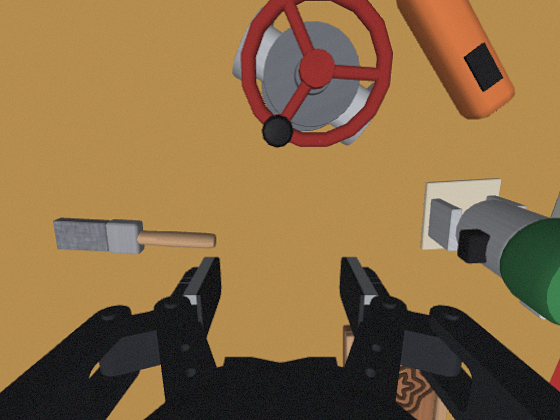

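The wrist view shows the handle top at (277,130) and the hub at (317,68). From depth, the handle is at (0.543, 0.156), 54 mm from the axis at about (0.569, 0.204), which is consistent with the 55 mm given. I'll move over it, descend and grip.

drive_tool:
  rows:
    - [0.7,0,0,0]
    - [1.5,-0.1,0,0]
    - [2.2,-0.1,0,0]
    - [2.7,-0.1,0.1,0]
    - [2.7,-0.1,0.6,0]
    - [2.7,-0.1,1.2,0]
    - [2.7,-0.1,1.9,0]
    - [2.7,-0.1,2.6,0]

```text
clock: 11.17
position: [0.5437, 0.1563, 0.1868]
ee_rot: [0.001, 0.674, 0.739, 0.0]
contact_force: [-0.3, -0.1, 0.0]
width: 0.0596
gripper_force: 0.0
```

drive_tool:
  rows:
    - [0,0,0.6,0]
    - [0,0,1.1,0]
    - [0,0,1.4,0]
    - [0,0,1.6,0]
    - [0,0,1.6,0]
    - [0,0,1.6,0]
    - [0,0,1.6,0]
    - [0,0,1.6,0]

```text
clock: 11.83
position: [0.5441, 0.1573, 0.1482]
ee_rot: [0.001, 0.673, 0.739, 0.001]
contact_force: [-0.9, 0.5, 1.4]
width: 0.0601
gripper_force: 0.0
```

drive_tool:
  rows:
    - [0,0,0,0]
    - [0,0,0,0]
    - [0,0,0,0]
    - [0,0,0,0]
    - [0,0,0,0]
    - [0,0,0,0]
    - [0,0,0,0]
    - [0,0,0,0]
  grip: 0
  newtons: 40

```text
clock: 12.5
position: [0.5437, 0.1574, 0.1476]
ee_rot: [0.0, 0.673, 0.739, 0.0]
contact_force: [-0.3, 0.3, 4.9]
width: 0.0203
gripper_force: 39.2
```

```bash
cat >> h.py <<'E'
def arc(c,r,deg,z=.147,n=8):
    s=get_state(); p=s['position']; q=s['ee_rot']; R=Rn.from_quat(np.r_[q[1:],q[0]]).as_matrix()
    a0=np.degrees(np.arctan2(p[1]-c[1],p[0]-c[0])); print('t',round(s['clock'],2),p.round(4),'ang',round(a0,1),'rad',np.hypot(*(p[:2]-c)).round(4),'F',s['contact_force'].round(1))
    out=[]
    for k in range(1,n+1):
        a=np.radians(a0+deg*k/n); T=np.array([c[0]+r*np.cos(a),c[1]+r*np.sin(a),z]); d=R.T@(T-p)/.025; out.append([round(x,2)+0. for x in d]+[0])
    print(out)
E
python3 -c "
from h import *
to([.5433,.1565,.147],5.3)
arc([.569,.204],.055,-96)"
```

```text
t 12.5 pos [0.5437 0.1574 0.1476] yaw 5.3 F [-0.3  0.3  4.9] w 0.0203 g 39.2 q6 0.07
shift [-0.035 -0.02   0.026] turn 0.01 tilt [ 0.001  0.    -1.   ]
t 12.5 [0.5437 0.1574 0.1476] ang -118.5 rad 0.053 F [-0.3  0.3  4.9]
[[np.float64(0.23), np.float64(-0.4), np.float64(0.03), 0], [np.float64(0.59), np.float64(-0.68), np.float64(0.03), 0], [np.float64(1.0), np.float64(-0.88), np.float64(0.03), 0], [np.float64(1.45), np.float64(-1.0), np.float64(0.03), 0], [np.float64(1.91), np.float64(-1.02), np.float64(0.03), 0], [np.float64(2.36), np.float64(-0.94), np.float64(0.03), 0], [np.float64(2.79), np.float64(-0.77), np.float64(0.03), 0], [np.float64(3.17), np.float64(-0.51), np.float64(0.03), 0]]
```

drive_tool:
  rows:
    - [0.24,-0.38,0,0]
    - [0.59,-0.67,0,0]
    - [1.0,-0.88,0,0]
    - [1.45,-1.0,0,0]
    - [1.91,-1.02,0,0]
    - [2.36,-0.94,0,0]
    - [2.79,-0.77,0,0]
    - [3.17,-0.51,0,0]

```text
clock: 13.17
position: [0.523, 0.2349, 0.1477]
ee_rot: [0.001, 0.673, 0.74, -0.0]
contact_force: [3.1, -5.1, 3.7]
width: 0.0204
gripper_force: 39.9
```

```bash
sed -i 's/round(x,2)+0\./float(round(x,2))/' h.py; python3 -c "
from h import *
arc([.569,.204],.055,-72)"
```

```text
t 13.17 [0.523  0.2349 0.1477] ang 146.1 rad 0.0554 F [ 3.1 -5.1  3.7]
[[0.24, 0.25, 0.03, 0], [0.45, 0.53, 0.03, 0], [0.61, 0.83, 0.03, 0], [0.72, 1.16, 0.03, 0], [0.79, 1.5, 0.03, 0], [0.79, 1.84, 0.03, 0], [0.75, 2.18, 0.03, 0], [0.65, 2.51, 0.03, 0]]
```

drive_tool:
  rows:
    - [0.24,0.25,0,0]
    - [0.44,0.53,0,0]
    - [0.6,0.83,0,0]
    - [0.71,1.16,0,0]
    - [0.77,1.5,0,0]
    - [0.77,1.84,0,0]
    - [0.73,2.18,0,0]
    - [0.63,2.51,0,0]

```text
clock: 13.83
position: [0.5831, 0.2591, 0.1477]
ee_rot: [-0.002, 0.673, 0.739, 0.001]
contact_force: [-1.5, 2.9, 4.3]
width: 0.0203
gripper_force: 40.1
```

```bash
python3 -c "
from h import *
arc([.569,.204],.055,-16)"
```

```text
t 13.83 [0.5831 0.2591 0.1477] ang 75.6 rad 0.0569 F [-1.5  2.9  4.3]
[[-0.1, 0.05, 0.03, 0], [-0.13, 0.12, 0.03, 0], [-0.16, 0.19, 0.03, 0], [-0.19, 0.26, 0.03, 0], [-0.23, 0.32, 0.03, 0], [-0.27, 0.39, 0.03, 0], [-0.31, 0.45, 0.02, 0], [-0.36, 0.52, 0.02, 0]]
```

drive_tool:
  rows:
    - [-0.01,0.05,0,0]
    - [-0.03,0.12,0,0]
    - [-0.06,0.19,0,0]
    - [-0.09,0.26,0,0]
    - [-0.13,0.32,0,0]
    - [-0.17,0.39,0,0]
    - [-0.21,0.45,0,0]
    - [-0.26,0.52,0,0]

```text
clock: 14.5
position: [0.5935, 0.2552, 0.1476]
ee_rot: [-0.006, 0.674, 0.739, -0.0]
contact_force: [-11.3, 11.3, 9.9]
width: 0.0205
gripper_force: 40.7
```

```bash
python3 -c "
from h import *
arc([.5695,.2055],.055,-12)"
```

```text
t 14.5 [0.5935 0.2552 0.1476] ang 64.2 rad 0.0552 F [-11.3  11.3   9.9]
[[-0.04, 0.04, 0.02, 0], [-0.07, 0.09, 0.02, 0], [-0.1, 0.14, 0.02, 0], [-0.14, 0.19, 0.02, 0], [-0.17, 0.23, 0.02, 0], [-0.21, 0.28, 0.02, 0], [-0.25, 0.32, 0.02, 0], [-0.29, 0.36, 0.02, 0]]
```

drive_tool:
  rows:
    - [-0.03,0.04,0,0]
    - [-0.05,0.08,0,0]
    - [-0.07,0.1,0,0]
    - [-0.07,0.1,0,0]
    - [-0.07,0.1,0,0]
    - [-0.07,0.1,0,0]
    - [-0.07,0.1,0,0]
    - [-0.07,0.1,0,0]

```text
clock: 15.17
position: [0.5936, 0.2552, 0.1476]
ee_rot: [-0.008, 0.674, 0.739, -0.001]
contact_force: [-13.1, 12.2, 10.3]
width: 0.0198
gripper_force: 40.8
```

```bash
python3 -c "
from h import *
arc([.5695,.2055],.055,120)
im,d=eyes.get_image('top'); cv2.imwrite('pics/t6.png',im[:,:,::-1])"
```

```text
t 15.17 [0.5936 0.2552 0.1476] ang 64.1 rad 0.0553 F [-13.1  12.2  10.3]
[[0.22, -0.53, 0.03, 0], [0.31, -1.1, 0.04, 0], [0.24, -1.67, 0.05, 0], [0.04, -2.2, 0.05, 0], [-0.3, -2.67, 0.05, 0], [-0.75, -3.03, 0.05, 0], [-1.28, -3.26, 0.05, 0], [-1.85, -3.34, 0.04, 0]]
```

Stop confirmed: the handle stays at 64° as the push grows, where the stub geometry predicted 65°. I'll work out the two-turn opening arc from the commanded pose.

Run:
```python
import numpy as np
th=np.radians(5.3); X=np.array([-np.sin(th),np.cos(th)]); Y=np.array([np.cos(th),np.sin(th)])
c=np.array([.5695,.2050]); p=np.array([.5993,.2523]); a=57.5
for k in range(6):
    n=16 if k<6 else 8; rows=[]
    for j in range(1,9):
        b=np.radians(a+j*(727-0)/48); t=c+.055*np.array([np.cos(b),np.sin(b)])-p
        rows.append([round(float(t@X)/.025,2),round(float(t@Y)/.025,2),0,0])
    p=p+.025*(rows[-1][0]*X+rows[-1][1]*Y); a+=8*727/48
    print(rows)
print(p)
```

```text
[[0.26, -0.51, 0, 0], [0.41, -1.07, 0, 0], [0.41, -1.65, 0, 0], [0.25, -2.21, 0, 0], [-0.04, -2.71, 0, 0], [-0.45, -3.12, 0, 0], [-0.96, -3.4, 0, 0], [-1.52, -3.55, 0, 0]]
[[-0.58, 0.01, 0, 0], [-1.14, 0.17, 0, 0], [-1.63, 0.47, 0, 0], [-2.03, 0.89, 0, 0], [-2.31, 1.4, 0, 0], [-2.44, 1.97, 0, 0], [-2.42, 2.55, 0, 0], [-2.26, 3.1, 0, 0]]
[[0.31, 0.49, 0, 0], [0.74, 0.89, 0, 0], [1.25, 1.16, 0, 0], [1.82, 1.28, 0, 0], [2.4, 1.25, 0, 0], [2.95, 1.08, 0, 0], [3.44, 0.76, 0, 0], [3.82, 0.33, 0, 0]]
[[0.26, -0.52, 0, 0], [0.38, -1.09, 0, 0], [0.34, -1.67, 0, 0], [0.16, -2.22, 0, 0], [-0.16, -2.7, 0, 0], [-0.6, -3.08, 0, 0], [-1.12, -3.33, 0, 0], [-1.69, -3.44, 0, 0]]
[[-0.58, 0.05, 0, 0], [-1.13, 0.24, 0, 0], [-1.6, 0.57, 0, 0], [-1.98, 1.01, 0, 0], [-2.22, 1.54, 0, 0], [-2.32, 2.11, 0, 0], [-2.27, 2.69, 0, 0], [-2.07, 3.23, 0, 0]]
[[0.34, 0.47, 0, 0], [0.79, 0.84, 0, 0], [1.32, 1.08, 0, 0], [1.89, 1.17, 0, 0], [2.47, 1.11, 0, 0], [3.01, 0.89, 0, 0], [3.48, 0.55, 0, 0], [3.84, 0.09, 0, 0]]
[0.59304854 0.25473295]
```

drive_tool:
  rows:
    - [0.26,-0.51,0,0]
    - [0.41,-1.07,0,0]
    - [0.41,-1.65,0,0]
    - [0.25,-2.21,0,0]
    - [-0.04,-2.71,0,0]
    - [-0.45,-3.12,0,0]
    - [-0.96,-3.4,0,0]
    - [-1.52,-3.55,0,0]

```text
clock: 15.88
position: [0.5148, 0.2043, 0.1476]
ee_rot: [-0.0, 0.673, 0.74, 0.001]
contact_force: [3.7, 2.3, 3.3]
width: 0.0203
gripper_force: 40.0
```

```bash
python3 -c "
from h import *
arc([.5695,.205],.055,120)"
```

```text
t 15.88 [0.5148 0.2043 0.1476] ang -179.2 rad 0.0547 F [3.7 2.3 3.3]
[[-0.57, 0.02, 0.02, 0], [-1.12, 0.19, 0.02, 0], [-1.6, 0.5, 0.02, 0], [-1.99, 0.93, 0.02, 0], [-2.25, 1.44, 0.02, 0], [-2.37, 2.0, 0.02, 0], [-2.34, 2.58, 0.02, 0], [-2.16, 3.12, 0.02, 0]]
```

Tracking well, with about 4 N on the tool. Continuing the arc.

drive_tool:
  rows:
    - [-0.58,0.01,0,0]
    - [-1.14,0.17,0,0]
    - [-1.63,0.47,0,0]
    - [-2.03,0.89,0,0]
    - [-2.31,1.4,0,0]
    - [-2.44,1.97,0,0]
    - [-2.42,2.55,0,0]
    - [-2.26,3.1,0,0]

```text
clock: 16.55
position: [0.5963, 0.157, 0.1475]
ee_rot: [-0.004, 0.674, 0.739, 0.0]
contact_force: [-7.2, 10.1, 11.6]
width: 0.0204
gripper_force: 40.9
```

drive_tool:
  rows:
    - [0.31,0.49,0,0]
    - [0.74,0.89,0,0]
    - [1.25,1.16,0,0]
    - [1.82,1.28,0,0]
    - [2.4,1.25,0,0]
    - [2.95,1.08,0,0]
    - [3.44,0.76,0,0]
    - [3.82,0.33,0,0]

```text
clock: 17.22
position: [0.6002, 0.2515, 0.1477]
ee_rot: [0.002, 0.674, 0.739, 0.003]
contact_force: [5.4, 2.5, 2.6]
width: 0.0205
gripper_force: 40.2
```

```bash
python3 -c "
from h import *
arc([.5695,.205],.055,120)"
```

```text
t 17.22 [0.6002 0.2515 0.1477] ang 56.6 rad 0.0557 F [5.4 2.5 2.6]
[[0.28, -0.51, 0.02, 0], [0.44, -1.06, 0.02, 0], [0.45, -1.64, 0.02, 0], [0.31, -2.19, 0.01, 0], [0.03, -2.7, 0.01, 0], [-0.36, -3.11, 0.01, 0], [-0.85, -3.41, 0.01, 0], [-1.41, -3.57, 0.0, 0]]
```

drive_tool:
  rows:
    - [0.26,-0.52,0,0]
    - [0.38,-1.09,0,0]
    - [0.34,-1.67,0,0]
    - [0.16,-2.22,0,0]
    - [-0.16,-2.7,0,0]
    - [-0.6,-3.08,0,0]
    - [-1.12,-3.33,0,0]
    - [-1.69,-3.44,0,0]

```text
clock: 17.88
position: [0.515, 0.2007, 0.1477]
ee_rot: [-0.0, 0.673, 0.74, 0.001]
contact_force: [4.5, 2.9, 3.5]
width: 0.0207
gripper_force: 40.1
```

drive_tool:
  rows:
    - [-0.58,0.05,0,0]
    - [-1.13,0.24,0,0]
    - [-1.6,0.57,0,0]
    - [-1.98,1.01,0,0]
    - [-2.22,1.54,0,0]
    - [-2.32,2.11,0,0]
    - [-2.27,2.69,0,0]
    - [-2.07,3.23,0,0]

```text
clock: 18.55
position: [0.5987, 0.1584, 0.1475]
ee_rot: [-0.004, 0.674, 0.738, -0.0]
contact_force: [-8.3, 8.9, 11.4]
width: 0.0206
gripper_force: 41.0
```

drive_tool:
  rows:
    - [0.34,0.47,0,0]
    - [0.79,0.84,0,0]
    - [1.32,1.08,0,0]
    - [1.89,1.17,0,0]
    - [2.47,1.11,0,0]
    - [3.01,0.89,0,0]
    - [3.48,0.55,0,0]
    - [3.84,0.09,0,0]

```text
clock: 19.22
position: [0.5974, 0.2532, 0.1477]
ee_rot: [0.002, 0.674, 0.739, 0.003]
contact_force: [6.2, 3.8, 3.4]
width: 0.0203
gripper_force: 40.2
```

drive_tool:
  rows:
    - [0,0,0,0]
    - [0,0,0,0]
    - [0,0,0,0]
    - [0,0,0,0]
    - [0,0,0,0]
    - [0,0,0,0]
    - [0,0,0,0]
    - [0,0,0,0]

```text
clock: 19.88
position: [0.5954, 0.2543, 0.1477]
ee_rot: [-0.001, 0.674, 0.739, 0.003]
contact_force: [2.3, 7.0, 4.3]
width: 0.0207
gripper_force: 40.3
```

Run:
```python
from h import *
to([.5936,.2552,.147],5.3); arc([.5695,.2055],.055,0,n=1)
c=eyes.camera_info('top');im,d=eyes.get_image('top');u,v,X=cloud('top',d,c)
m=(X[:,2]>.145)&(X[:,2]<.168)&(abs(X[:,0]-.49)<.015)&(abs(X[:,1]+.275)<.07);Y=X[m];print('bail',m.sum(),Y.min(0).round(3),Y.max(0).round(3))
im2,_=eyes.get_image('scene')
a=cv2.resize(im[170:270,180:420,::-1],(800,333),interpolation=cv2.INTER_CUBIC); b=cv2.resize(im2[140:290,190:400,::-1],(370,264))
cv2.imwrite('pics/end.png',np.vstack([a,np.hstack([b,np.zeros((264,430,3),np.uint8)])]))
```

```text
t 19.88 pos [0.5954 0.2543 0.1477] yaw 5.3 F [2.3 7.  4.3] w 0.0207 g 40.3 q6 0.2
shift [ 0.044 -0.067  0.028] turn -0.0 tilt [ 0.002  0.005 -1.   ]
t 19.88 [0.5954 0.2543 0.1477] ang 62.0 rad 0.0552 F [2.3 7.  4.3]
[[-0.01, -0.0, 0.03, 0]]
bail 137 [ 0.476 -0.325  0.148] [ 0.504 -0.222  0.164]
```

View pics/end.png

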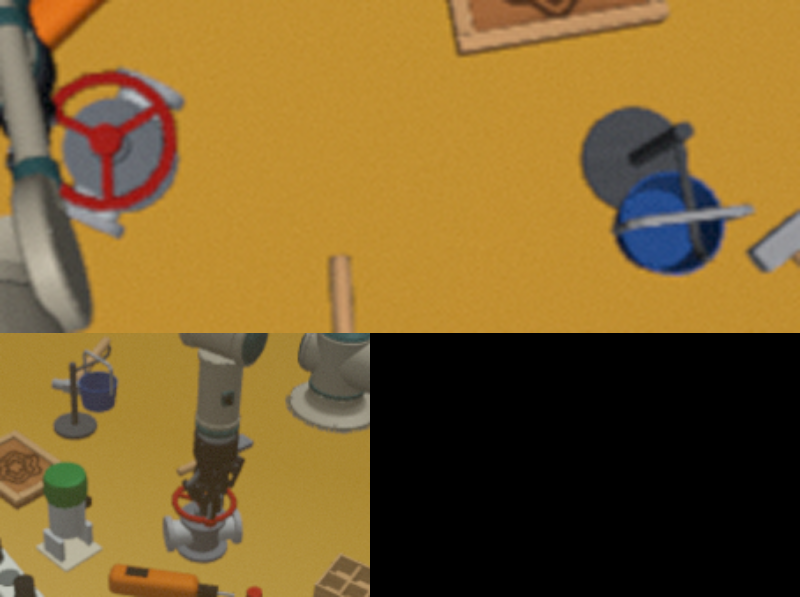

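The pail still hangs on the hook (top crop, around (668,222)). The handle is held at 62°, 2° short of two full turns from the stop at 64° and well inside the ±17° allowed. I'll let it settle once more and hand it in.

drive_tool:
  rows:
    - [0,0,0,0]
    - [0,0,0,0]
    - [0,0,0,0]
    - [0,0,0,0]
    - [0,0,0,0]
    - [0,0,0,0]
    - [0,0,0,0]
    - [0,0,0,0]

```text
clock: 20.65
position: [0.5954, 0.2542, 0.1477]
ee_rot: [-0.001, 0.674, 0.739, 0.003]
contact_force: [1.7, 6.9, 4.0]
width: 0.0201
gripper_force: 40.3
```

```bash
python3 -c "
from h import *
arc([.5695,.2055],.055,0,n=1)
print(order.sign_off())"
```

```text
t 20.65 [0.5954 0.2542 0.1477] ang 62.0 rad 0.0552 F [1.7 6.9 4. ]
[[-0.01, -0.0, 0.03, 0]]
the job is handed in; nothing more can be done
None
```

The job was handed in at 20.7 s (the sign-off returned no verdict): the pail hangs free on the hook, and the valve was closed to its stop and backed off two turns (to within about 2°), with the handle still gripped at 40 N.

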